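# Reset the tap selector of the bench isolation transformer

## Task

Throw the red-balled supply lever on the yellow box fully off (towards the robot's side, at its red dot), then, with the supply off, turn the black selector on the grey transformer anticlockwise until it comes up against its end stop at the red mark, and from there turn it clockwise exactly three clicks. Then throw the lever fully back on (at the green dot) and let go; never turn the selector while the supply is on, and leave everything else on the bench where it is.

Things in the scene. Friction and masses are not known exactly. Their poses are not given: they have to be found in the camera images.
- transformer: Grey box, fixed, 170 (x) x 150 (y) x 70 mm tall, left or right of the middle, yaw up to 0.35 rad. Origin: centre of its underside; the selector's vertical axis passes through it. On the bare-metal top nine marks lie 50 mm from the axis, 24 degrees apart: the anticlockwise end one (stop) is red, 96 degrees anticlockwise from box +x seen from above, the rest black; the third click is at 24 degrees.
- selector (a joint): Selector angle in rad: 0 at the anticlockwise end stop (pointer at the red mark), growing CLOCKWISE seen from above to the other hard stop at 3.351. Sprung detents every 0.419 rad (24 degrees), nine positions; a click takes about 0.16 N m. When let go it snaps to the nearest click and keeps it. Starts about 4 to 6 clicks from the stop.
- selector_grip (a point): Point on the selector's axis, 102 mm above the bench, 32 mm above the box's top. The selector is a round black skirt 64 mm across, its top 13 mm above the box, with an upright black bar on it to pinch: 66 mm long (point x), 16 mm wide (point y), top 47 mm above the box. z is up; +x is where the pointer points; it turns with the selector.
- pointer (a point): Pointer end of the bar's top edge, marked by a white line along that half of the bar; 33 mm from the axis along the selector's +x, 117 mm above the bench.
- switchbox: Yellow box, fixed to the bench, 120 (its x) x 85 (its y) x 45 mm tall, with the supply lever on top; on the other side of the middle from the transformer, turned by up to 0.35 rad. Origin: centre of its underside. A red dot on its top towards its -x means off, a green dot towards its +x means on.
- lever_pivot (a point): Point on the lever's hinge axis, 46 mm above the bench over the middle of the yellow box. The hinge axis is this point's y; point x is the box's x.
- lever (a joint): Angle of the lever in rad: 0 = fully off, leaning 0.5 rad from upright towards the box's -x (the robot's side); 1.0 = fully on, leaning 0.5 rad from upright towards the box's +x. Hard stops at both ends, stiff in between (0.12 N m: about 1.2 N at the ball), stays where it is left. It starts on.
- lever_ball (a point): Centre of the red ball (30 mm diameter) on the end of the lever, 100 mm from the hinge axis on a steel rod of 11 mm diameter; between 134 mm (at the ends) and 146 mm (upright) above the bench.
- spool: Spool of solder wire, 56 mm across, 48 mm tall, white flanges; bystander, near the switch box. Origin: centre of its underside.
- flux: Small amber bottle with an orange cap, 36 mm across, 85 mm tall; bystander, standing beyond the transformer. Origin: centre of its underside.
- driver: Screwdriver with a blue handle, 160 mm long, lying along its x axis; bystander, between the two units. Origin: about the middle of its underside.
- tipcleaner: Dark steel cup with a brass sponge, 68 mm across, 60 mm tall; bystander, far left. Origin: centre of its underside.
- brush: Small brush, 150 mm long, lying along its x axis; bystander, far right. Origin: about the middle of its underside.
- cooler: Laptop cooler, aluminium plate with a black fan and copper fins, 80 x 120 x 22 mm; bystander at the far side. Origin: centre of its underside.
Mind the look-alikes: they are no part of the job. Of the things that look like the switchbox, the largest one is meant. There is more than one size of the transformer; the one meant has the size given above.

How it is judged (in metres and radians):
On the way, in this order (a step that is already met when the one before it is completed fails the run):
1. the lever is fully off, the selector not yet turned (value of joint lever below 0.15 rad and value of joint selector above 1.3823 rad), for 0.1 s.
2. the selector is at its anticlockwise end stop, the lever off (value of joint selector below 0.1 rad and value of joint lever below 0.25 rad), for 0.2 s.
3. the selector is three clicks clockwise from the stop, the lever still off (value of joint selector between 1.13664 and 1.37664 rad and value of joint lever below 0.25 rad), for 0.2 s.
At the end, for the whole second after the job is handed in: The selector rests three clicks from its anticlockwise stop (1.257 +- 0.12 rad), the lever is on (above 0.85 rad of 1.0), both let go; no bystander has moved more than 30 mm (value of joint selector between 1.13664 and 1.37664 rad and value of joint lever above 0.85 rad); the robot touches nothing.
It fails at once if the selector is turned while the supply lever is on (lever above 0.5 rad with the selector's pointer more than 9 mm from where it started and not at the third click) (value of joint lever above 0.5 rad and distance of pointer from where it was at the start of the episode above 0.009 m and (value of joint selector below 1.05664 rad or value of joint selector above 1.45664 rad)).
It fails at once if a bystander is moved more than 30 mm or toppled (distance of any of spool, flux, driver, tipcleaner, brush, cooler from where it was at the start of the episode above 0.03 m or angle between any of spool, flux's own z axis and vertical above 0.5 rad).
It also fails if it takes over 72 s, if anything falls off the work surface, if the arm or the gripper's body presses on something with over 40 N, if the wrist force passes 120 N, or if a joint passes its speed limit or range.

## Robot

A 7-joint arm with a two-finger parallel gripper is mounted at the origin on the work surface. World frame = base frame: x ahead of the robot, y to its left, z up, the work surface at z = 0. Lengths are in mm, angles in rad, forces in N, time in s.
With the tool pointing down it reaches from about 425 to 875 mm from the base axis. Payload 4.7 kg.
Tool frame: the origin (TCP) lies midway between the tips of the shut fingers; the grasp point (between the pads) lies 19 mm behind it; z points along the fingers, x is the direction in which the jaws open and shut, and the axes are right-handed (so a half turn about z gives the same grasp; the last joint's range is limited). The gripper opens to 87 mm and grips with 3 to 60 N. Pads are 19 mm wide; open, the fingers measure 117 mm over their backs; the gripper's body (75 mm by 190 mm) begins 51 mm behind the grasp point.
Start: joints at [1.341, 0.321, -0.07, 1.45, 0.023, 1.371, -0.057], TCP at [156.882, -630.807, 185.987] pointing down, gripper open.
Joint ranges: [-2.86, 2.86], [-0.3, 2.09], [-1.38, 1.24], [0.06, 2.45], [-1.56, 4.7], [0.09, 2.05], [-2.69, 2.69]. Speed limits (rad/s): [2.57, 2.57, 3.14, 3.14, 3.14, 3.14, 3.14].

## Interface

Orientations are given as a 3x3 rotation matrix whose columns are the frame's x, y, z axes.
In Python, from station import ctrl, cams, finder gives the robot as it stands. The module is installed in compiled form; this text tells all that it offers.
- The arm moves only by the shell command python3 -m handwheel 'ROWS' [OPENING] [FORCE]. ROWS is JSON, a list that holds one entry, the list of rows, each a list of 4 numbers: the shift along the world's x, y, z in m, then the turn about the world's z in rad. A call has 1 to 8 rows; each row is the pose to reach, as a shift and turn from the pose measured when the call began; what a row does not reach only later rows make up. A row lasts 1/12 s, in which the tool goes at most 41.7 mm and 7.16 degrees, less where a joint would pass 70% of its speed; a pose out of reach is approached as far as the arm can. A call with a gripper value outside its range is refused whole. OPENING is the opening in per cent of the stroke, from 0 (shut) to 100 (fully open), set as the call begins (- or left out, the last holds). The fingers move at their own pace and stop on an object; FORCE is the grip in N (left out, the last holds). Time passes only in rows, so rows that repeat a pose let the fingers close. It gives the time, the measured TCP pose, the force and the opening at its end, in the units of the state.
- ctrl.get_state(): the state, without advancing time (a new reading comes with each control period).
- cams.capture(name): name is "scene" or "top" or "wrist"; returns a dict with "color" (384x512x3 uint8, red, green, blue), "z_map" (384x512 float32, mm along the optical axis (not along the pixel's ray), 0 where there is no reading), "intrinsics" (3x3 intrinsics, pixels), "world_from_camera" (4x4, takes a point from camera to world coordinates); the wrist camera has in their place "mount" (4x4, takes a point from camera to tool coordinates, whose origin is the TCP and whose axes are the tool frame's). Camera axes: x right, y up, looking along -z (the intrinsics and any distortion apply to the point x, -y, -z); pixel columns grow to the right and rows downward; lengths in mm; the calibration is good to about 2 mm. A picture is of the moment at which its call begins: read the wrist's pose just before it.
- ctrl.close_job(): hands the job in, once; it reports no verdict.
Trained networks look in the newest picture that a camera, given by its name, has taken for a name from the list of things; names that differ only in an ending like _2 or _b are one class to them, and where a whole thing is asked for, a point or a joint stands for the part that bears it (a point fixed in the world has none). Each returns a list of dicts, best first, with "score" (0 to 1); they miss things now and then, are a little off and sometimes report something else, mostly with a low value. They report only what shows in the picture. A call takes as long as a camera call. They do not tell look-alikes from the thing itself.
- finder.spot_in(thing, camera): "pixel" ([column, row] in pixels, amid what is visible of it).
- finder.masks_of(thing, camera): "region" (384x512 bool, what is visible of it) and "pixel" ([column, row] in pixels, amid what is visible of it).
The state is a dict: "clock": time; "q": joint angles; "dq": joint speeds; "effort": joint torques, N m; "position": TCP position; "orientation": TCP orientation; "force": force on the tool from outside, world axes, zero at the start; "moment": the same for the moment, N m; "width": opening from 0.0 (shut) to 1.0 (fully open).
Only numpy, scipy, OpenCV 4.12 (cv2) and the standard library are available. Lean on these libraries where they do the work, as an engineer would, in place of code of your own. Each camera call takes 0.05 s, during which the arm holds its last target. There are 200 camera calls.

## Working session

There is one attempt and no reset: what is moved stays moved. The work goes in short steps, Python scripts to look and compute and a shell command to move; the robot and the scene stay as the last step left them, time stands still between calls to the robot, and variables do not carry over. Pictures are saved under pics/ and viewed, about 8 in all and at most 12, crops included, and the job is handed in when it is done.

```bash
mkdir -p pics; cat > h.py <<'E'
import numpy as np, cv2
from station import ctrl, cams, finder
def cap(n):
    s=ctrl.get_state(); c=cams.capture(n)
    if n=="wrist":
        T=np.eye(4);T[:3,:3]=np.array(s["orientation"]);T[:3,3]=np.array(s["position"])*(1 if abs(np.array(s["position"])).max()>5 else 1000)
        c["W"]=T@np.array(c["mount"])
    else: c["W"]=np.array(c["world_from_camera"])
    return c
def cloud(c):
    z=c["z_map"];K=np.array(c["intrinsics"]);v,u=np.indices(z.shape)
    p=np.stack([(u-K[0,2])/K[0,0]*z,-(v-K[1,2])/K[1,1]*z,-z,np.ones_like(z)],-1)
    return (p@c["W"].T)[...,:3]
def save(c,f,s=1.5): cv2.imwrite("pics/"+f,cv2.resize(c["color"][...,::-1],None,fx=s,fy=s,interpolation=cv2.INTER_CUBIC))
E
python3 - <<'E'
from h import *
print(ctrl.get_state())
for n in["top","scene"]:
    c=cap(n);save(c,n+"0.png");P=cloud(c);np.savez(n+"0.npz",P=P,col=c["color"])
    for t in["transformer","selector","pointer","switchbox","lever_ball","spool","flux","driver","tipcleaner","brush","cooler"]:
        for m in finder.masks_of(t,n)[:4]:
            r=np.array(m["region"])&(c["z_map"]>0)
            q=P[r]; print(n,t,round(m["score"],2),np.round(m["pixel"]),r.sum(),np.median(q,0).round() if len(q) else "", np.percentile(q[:,2],95).round() if len(q) else "")
E
```

```text
{'clock': 0.0, 'q': array([ 1.34111721,  0.32185993, -0.07009969,  1.45167199,  0.02263044,
        1.370806  , -0.05692147]), 'dq': array([-0.00059696,  0.00238623,  0.00029574, -0.00171084,  0.00060072,
       -0.00112288,  0.00031725]), 'effort': array([ 1.25288334e-03, -4.91288495e+01, -4.03160099e-01, -3.12533319e+01,
       -6.40672515e-02,  4.36609774e-02,  1.81496566e-04]), 'position': array([ 156.68506445, -630.1845995 ,  184.83925172]), 'orientation': array([[ 2.41399590e-01, -9.70425622e-01, -5.91452413e-04],
       [-9.70423835e-01, -2.41400283e-01,  1.86635824e-03],
       [-1.95393864e-03,  1.23421405e-04, -9.99998083e-01]]), 'force': array([ 0.42389187, -0.60084693,  0.53057757]), 'moment': array([-0.02937759,  0.04303817, -0.04269337]), 'width': 0.9981800137989103}
top transformer 0.96 [346. 284.] 1618 [ 266. -270.   49.] 67.0
top transformer 0.67 [340. 211.] 2956 [ 486. -261.   71.] 98.0
top transformer 0.67 [275. 253.] 1435 [358. -65.  49.] 64.0
top selector 0.7 [346. 284.] 197 [ 264. -272.   61.] 85.0
top selector 0.69 [349. 208.] 392 [ 488. -265.   86.] 121.0
top 
[... 1500 characters left out ...]
cene pointer 0.57 [133. 187.] 203 [ 270. -275.   65.] 83.0
scene switchbox 0.86 [263. 189.] 545 [385. 105.  27.] 87.0
scene switchbox 0.78 [356. 198.] 564 [553. 319.  27.] 86.0
scene switchbox 0.57 [312. 198.] 1127 [544. 187.  44.] 136.0
scene lever_ball 0.51 [324. 181.] 142 [568. 193. 132.] 147.0
scene lever_ball 0.39 [260. 161.] 27 [354. 106.  92.] 97.0
scene spool 0.71 [325. 226.] 406 [637. 152.  33.] 50.0
scene flux 0.72 [169. 273.] 398 [ 630. -280.   47.] 84.0
scene driver 0.55 [253. 222.] 259 [526.  -8.  20.] 25.0
scene tipcleaner 0.57 [382. 179.] 400 [536. 440.  41.] 56.0
scene brush 0.88 [102. 275.] 629 [ 535. -428.   18.] 21.0
scene cooler 0.67 [297. 288.] 1502 [785. -25.  16.] 21.0
```

```bash
python3 - <<'E'
from h import *
d=np.load("top0.npz");P=d["P"];col=d["col"]
hsv=cv2.cvtColor(col,cv2.COLOR_RGB2HSV)
def rect(m,n):
    q=P[m][:,:2].astype(np.float32); r=cv2.minAreaRect(q); print(n,m.sum(),r, q.mean(0))
near=lambda x,y,r:np.hypot(P[...,0]-x,P[...,1]-y)<r
z=P[...,2]
rect(near(488,-262,125)&(z>60)&(z<80),"transf top")
rect(near(522,193,95)&(z>38)&(z<52),"switch top")
rect(near(488,-262,60)&(z>106)&(z<130),"bar")
rect(near(522,193,95)&(z>120),"ball"); print(P[near(522,193,95)&(z>120)].mean(0),P[near(522,193,95)&(z>120)].max(0))
im=cv2.resize(col[120:300,120:420,::-1],None,fx=2.6,fy=2.6,interpolation=cv2.INTER_CUBIC)
cv2.imwrite("pics/topcrop.png",im)
E
```

```text
transf top 2476 ((506.0307922363281, -265.13702392578125), (208.76368713378906, 150.53196716308594), 9.14226245880127) [ 486.9442 -266.0281]
switch top 948 ((538.2249145507812, 196.04588317871094), (91.84605407714844, 157.51248168945312), 87.84156799316406) [520.5773  192.77702]
bar 139 ((487.05755615234375, -267.6083984375), (16.36888885498047, 64.90023040771484), 54.575870513916016) [ 486.98578 -266.7496 ]
ball 88 ((568.7822265625, 197.1527862548828), (28.092592239379883, 25.946218490600586), 45.1255989074707) [568.39545 196.60156]
[568.39535278 196.60156035 143.23913765] [582.41926769 212.76315578 150.9422594 ]
```

View pics/topcrop.png

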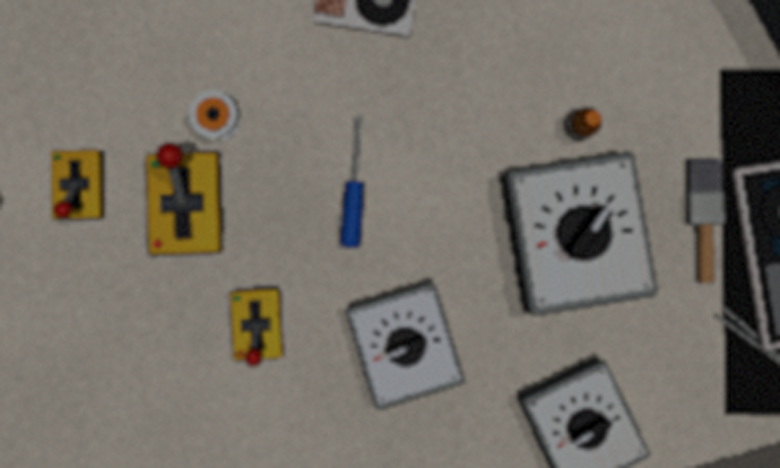

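```bash
python3 -m handwheel '[[[0.02,0.03,0.04,0],[0.05,0.06,0.07,0],[0.075,0.09,0.09,0],[0.1,0.12,0.11,0],[0.125,0.15,0.12,0],[0.15,0.18,0.12,0.05],[0.175,0.21,0.12,0.1],[0.2,0.24,0.12,0.2]]]'
python3 -m handwheel '[[[0.025,0.03,0,0.1],[0.05,0.06,0,0.2],[0.075,0.09,0,0.3],[0.09,0.12,0,0.4],[0.09,0.12,0,0.4],[0.09,0.12,0,0.4]]]'
python3 - <<'E'
from h import *
d=np.load("top0.npz");P=d["P"];hsv=cv2.cvtColor(d["col"],cv2.COLOR_RGB2HSV)
z=P[...,2];nr=np.hypot(P[...,0]-522,P[...,1]-193)<95
m=(nr&(z>38)&(z<52)&(hsv[...,1]>140)&(hsv[...,0]>15)&(hsv[...,0]<32)).astype(np.uint8)
m=cv2.morphologyEx(m,cv2.MORPH_OPEN,np.ones((3,3)));print("yellow",cv2.minAreaRect(P[m>0][:,:2].astype(np.float32)))
c=cap("wrist");save(c,"w1.png");P=cloud(c);np.savez("w1.npz",P=P,col=c["color"])
z=P[...,2];n=np.hypot(P[...,0]-488,P[...,1]+265)
for nm,m in[("top",(n<125)&(z>64)&(z<76)),("bar",(n<45)&(z>108)&(z<126))]:
    m=cv2.morphologyEx(m.astype(np.uint8),cv2.MORPH_OPEN,np.ones((5,5)))>0
    print(nm,m.sum(),cv2.minAreaRect(P[m][:,:2].astype(np.float32)),np.median(P[m],0))
E
```

```text
clock: 1.87
position: [348.2, -401.3, 307.0]
orientation: [[0.432, -0.902, 0.001], [-0.902, -0.432, -0.002], [0.002, -0.0, -1.0]]
force: [0.8, -0.4, -0.2]
width: 1.001
clock: 2.37
position: [439.5, -279.0, 307.4]
orientation: [[0.752, -0.659, 0.003], [-0.659, -0.752, -0.002], [0.003, -0.0, -1.0]]
force: [-0.2, 0.4, 0.2]
width: 1.0
yellow ((521.9867553710938, 195.29075622558594), (115.84918212890625, 83.20575714111328), 1.1729860305786133)
top 11818 ((487.627685546875, -265.9833984375), (169.33682250976562, 149.47174072265625), 9.462186813354492) [ 495.77091765 -257.73031402   70.24389873]
bar 736 ((488.066650390625, -266.32373046875), (16.127710342407227, 66.35206604003906), 54.838932037353516) [ 487.95997501 -265.64142299  116.03656459]
```

View pics/w1.png

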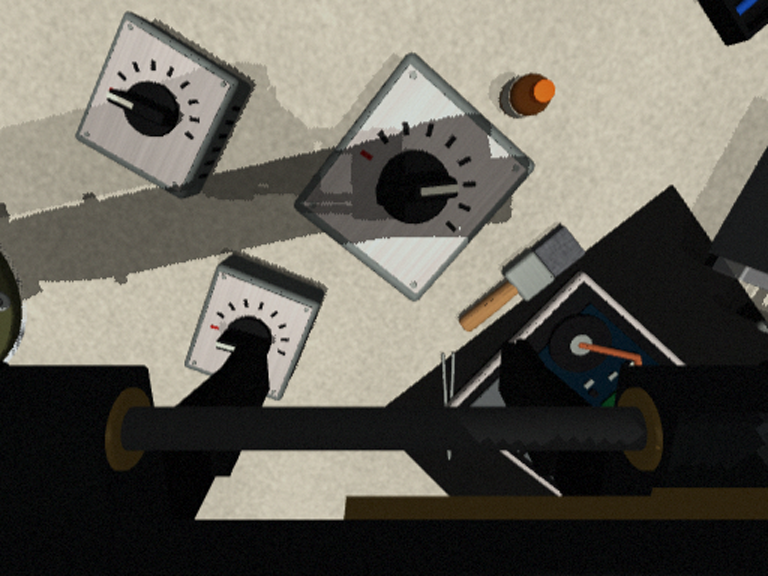

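```bash
python3 -m handwheel '[[[0.01,0.04,0,0.1],[0.02,0.08,0,0.2],[0.03,0.12,0,0.3],[0.04,0.16,0,0.4],[0.05,0.2,0,0.5],[0.06,0.24,0,0.6],[0.07,0.28,0,0.7],[0.08,0.31,0,0.735]]]' 70
python3 -m handwheel '[[[0.02,0.04,0,0],[0.03,0.08,0,0],[0.04,0.12,0,0],[0.045,0.145,-0.03,0],[0.05,0.166,-0.06,0],[0.05,0.166,-0.09,0],[0.05,0.166,-0.09,0],[0.05,0.166,-0.09,0]]]'
python3 - <<'E'
from h import *
c=cap("wrist");save(c,"w2.png",1.2);P=cloud(c)
z=P[...,2];n=np.hypot(P[...,0]-570,P[...,1]-197)
hsv=cv2.cvtColor(c["color"],cv2.COLOR_RGB2HSV)
m=(n<60)&(z>115)&(z<160)&(hsv[...,1]>140);print(m.sum(),np.median(P[m],0),P[m].max(0),P[m].min(0))
print(ctrl.get_state()["position"],ctrl.get_state()["width"])
E
```

```text
clock: 3.08
position: [518.4, 30.7, 307.7]
orientation: [[1.0, 0.014, 0.004], [0.014, -1.0, -0.001], [0.004, 0.001, -1.0]]
force: [1.0, 0.6, -1.1]
width: 0.704
clock: 3.75
position: [568.4, 193.9, 216.3]
orientation: [[1.0, 0.011, 0.001], [0.011, -1.0, -0.003], [0.001, 0.003, -1.0]]
force: [-0.0, -0.3, 0.6]
width: 0.702
841 [569.22072507 203.23367106 144.10715558] [583.88523439 215.18744749 150.00584671] [554.88306993 186.56282197 129.12526126]
[569.52613588 194.32321849 218.38107123] 0.695832260094957
```

View pics/w2.png

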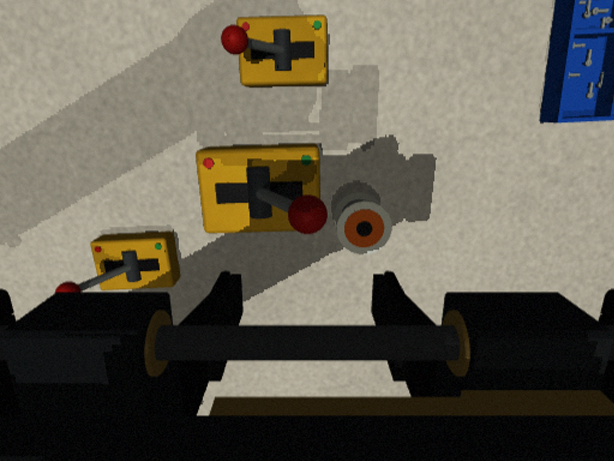

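```bash
python3 -m handwheel '[[[0,0.004,-0.03,0],[0,0.004,-0.06,0],[0,0.004,-0.094,0],[0,0.004,-0.094,0],[0,0.004,-0.094,0],[0,0.004,-0.094,0]]]' 55
python3 -m handwheel '[[[-0.015,0,0,0],[-0.03,0,0,0],[-0.045,0,0,0],[-0.06,0,0,0],[-0.075,0,0,0],[-0.085,0,0,0],[-0.095,0,0,0],[-0.1,-0.001,0,0]]]'
```

```text
clock: 4.3
position: [571.8, 198.1, 127.7]
orientation: [[1.0, 0.009, 0.009], [0.009, -1.0, -0.0], [0.009, 0.0, -1.0]]
force: [0.6, 0.8, 0.6]
width: 0.551
clock: 4.97
position: [472.7, 198.4, 131.0]
orientation: [[1.0, 0.01, 0.014], [0.01, -1.0, -0.0], [0.014, 0.0, -1.0]]
force: [-0.9, 0.4, 0.3]
width: 0.553
```

```bash
python3 -m handwheel '[[[-0.003,0,-0.004,0],[-0.006,0,-0.004,0],[-0.008,0,-0.004,0],[-0.008,0,-0.004,0]]]'
python3 -m handwheel '[[[-0.002,0,0,0],[-0.004,0,0,0],[-0.004,0,0,0]]]'
```

```text
clock: 5.3
position: [464.9, 198.5, 127.4]
orientation: [[1.0, 0.01, 0.014], [0.01, -1.0, -0.0], [0.014, 0.0, -1.0]]
force: [-0.2, -0.3, -0.2]
width: 0.55
clock: 5.55
position: [460.6, 198.7, 127.3]
orientation: [[1.0, 0.01, 0.014], [0.01, -1.0, 0.0], [0.014, 0.0, -1.0]]
force: [1.4, 0.2, -0.4]
width: 0.548
```

```bash
python3 -m handwheel '[[[-0.002,0,0,0],[-0.004,0,0,0],[-0.004,0,0,0]]]'
python3 - <<'E'
from h import *
c=cap("scene")
P=cloud(c);z=P[...,2];hsv=cv2.cvtColor(c["color"],cv2.COLOR_RGB2HSV)
m=(abs(P[...,0]-500)<90)&(abs(P[...,1]-198)<40)&(z>110)&(z<165)&(hsv[...,1]>140);print(m.sum(),np.median(P[m],0) if m.any() else"",P[m].min(0),P[m].max(0))
cv2.imwrite("pics/s1.png",cv2.resize(c["color"][130:260,220:400,::-1],None,fx=3.5,fy=3.5))
E
```

```text
clock: 5.8
position: [456.1, 198.7, 127.2]
orientation: [[1.0, 0.01, 0.014], [0.01, -1.0, -0.0], [0.014, 0.0, -1.0]]
force: [0.4, 1.0, -0.0]
width: 0.547
51 [576.10213601 195.10529941 143.71119671] [564.34551805 184.12677311 134.74442346] [583.72847492 208.00957285 148.01290313]
```

View pics/s1.png

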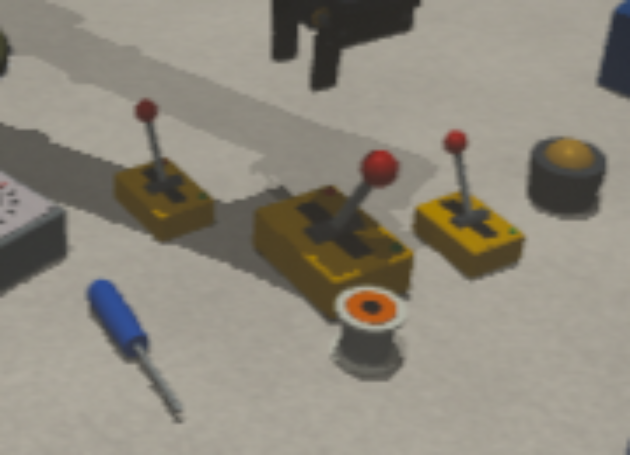

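```bash
python3 - <<'E'
from h import *
for n in["scene","top"]:
    c=cap(n);P=cloud(c);z=P[...,2]
    m=(abs(P[...,0]-456)<90)&(abs(P[...,1]-198)<90)&(z>100)&(z<215)
    K=c["intrinsics"];p=np.linalg.inv(c["W"])@np.r_[ctrl.get_state()["position"],1];print(n,"tcp px",K[0,0]*p[0]/-p[2]+K[0,2],K[1,1]*-p[1]/-p[2]+K[1,2])
    for a in range(100,215,10):
        k=m&(z>=a)&(z<a+10)
        if k.any():print(a,k.sum(),P[k].min(0).round(),P[k].max(0).round())
    x0=[170,100] if n=="top" else [260,100]
save(c,"t1.png");c=cap("wrist");save(c,"w3.png",1.2)
E
```

```text
scene tcp px 305.23147297526833 160.88080881366037
160 30 [423. 185. 160.] [491. 208. 170.]
170 50 [423. 184. 170.] [490. 207. 180.]
180 44 [420. 185. 180.] [492. 210. 190.]
190 46 [419. 185. 190.] [494. 207. 200.]
200 35 [419. 185. 200.] [496. 204. 210.]
210 18 [418. 184. 210.] [497. 200. 214.]
top tcp px 184.9440272587027 219.33415021393586
```

View pics/w3.png

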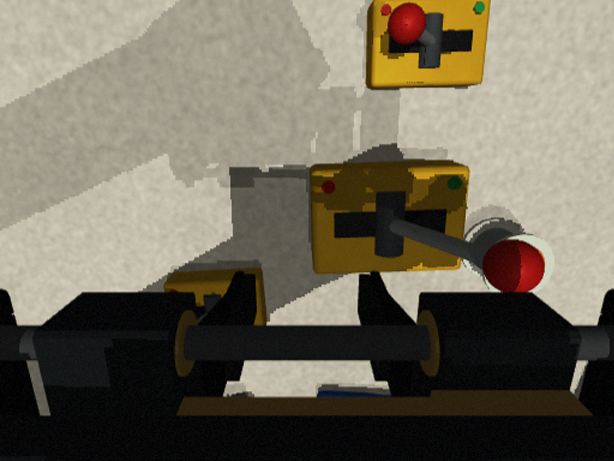

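```bash
cat > tip.py <<'E'
from h import *
s=ctrl.get_state();p=s["position"]
c=cap("scene");P=cloud(c);z=P[...,2]
m=(abs(P[...,0]-p[0])<60)&(abs(P[...,1]-p[1])<40)&(z>p[2]-20)&(z<p[2]+60)
print(p.round(1),s["width"],m.sum(),P[m].min(0).round(1),P[m].max(0).round(1))
E
python3 -m handwheel '[[[0,0,0.04,0],[0,0,0.04,0],[0,0,0.04,0],[0,0,0.04,0],[0,0,0.04,0],[0,0,0.04,0],[0,0,0.04,0],[0,0,0.04,0]]]' 100; python3 tip.py
python3 -m handwheel '[[[0,0,0,0],[0,0,0,0],[0,0,0,0],[0,0,0,0],[0,0,0,0],[0,0,0,0],[0,0,0,0],[0,0,0,0]]]' 5; python3 tip.py
```

```text
clock: 6.67
position: [456.3, 198.5, 166.8]
orientation: [[1.0, 0.01, 0.013], [0.01, -1.0, -0.0], [0.013, 0.0, -1.0]]
force: [-0.0, 0.5, -0.2]
width: 0.985
[456.3 198.5 166.8] 0.9850565339530007 115 [405.5 183.7 201. ] [510.7 210.6 226.7]
clock: 7.38
position: [456.4, 198.6, 166.9]
orientation: [[1.0, 0.01, 0.013], [0.01, -1.0, -0.0], [0.013, 0.0, -1.0]]
force: [0.3, 1.1, 0.2]
width: 0.481
[456.4 198.6 166.9] 0.48118741010653493 117 [427.3 183.9 202.7] [488.6 208.6 226.9]
```

```bash

python3 -m handwheel '[[[0,0,0,0],[0,0,0,0],[0,0,0,0],[0,0,0,0],[0,0,0,0],[0,0,0,0],[0,0,0,0],[0,0,0,0]]]' 0; python3 tip.py
python3 - <<'E'
from h import *
c=cap("scene");a=c["color"][80:200,240:370,::-1];cv2.circle(a:=a.copy(),(0,0),1,0)
K=c["intrinsics"];p=np.linalg.inv(c["W"])@np.r_[ctrl.get_state()["position"],1]
u,v=K[0,0]*p[0]/-p[2]+K[0,2],K[1,1]*-p[1]/-p[2]+K[1,2]
im=cv2.resize(a,None,fx=4.5,fy=4.5);cv2.circle(im,(int((u-240)*4.5),int((v-80)*4.5)),4,(0,255,0),2);cv2.imwrite("pics/s2.png",im)
E
```

```text
clock: 8.1
position: [456.4, 198.5, 166.9]
orientation: [[1.0, 0.01, 0.013], [0.01, -1.0, -0.0], [0.013, 0.0, -1.0]]
force: [0.9, -0.2, -0.3]
width: 0.007
[456.4 198.5 166.9] 0.006555874876778797 76 [446.3 185.  202. ] [468.4 209.3 226.9]
```

View pics/s2.png

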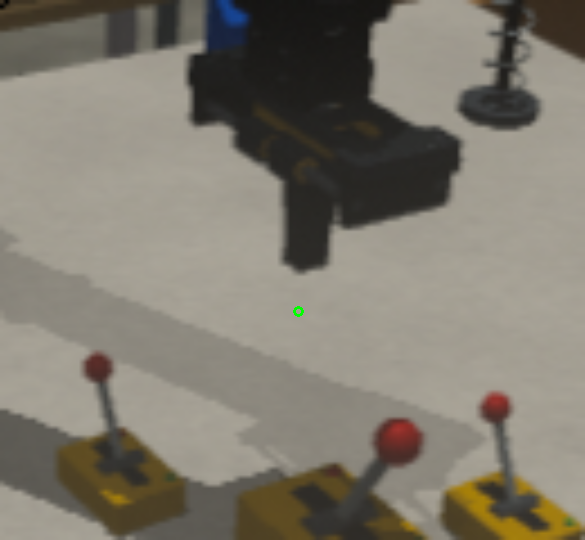

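```bash

python3 -m handwheel '[[[0.035,0,0,0],[0.07,0,0,0],[0.1,0,0,0],[0.114,0,0,0],[0.114,0,0,0],[0.114,0,0,0],[0.114,0,0,0],[0.114,0,0,0]]]' 60
python3 -m handwheel '[[[0,0,-0.02,0],[0,0,-0.04,0],[0,0,-0.06,0],[0,0,-0.074,0],[0,0,-0.074,0],[0,0,-0.074,0]]]' 55
python3 -m handwheel '[[[-0.015,0,0.003,0],[-0.03,0,0.006,0],[-0.045,0,0.008,0],[-0.06,0,0.008,0],[-0.075,0,0.006,0],[-0.09,0,0.003,0],[-0.098,0,0,0],[-0.098,0,0,0]]]'
python3 -m handwheel '[[[-0.002,0,0,0],[-0.004,0,0,0],[-0.006,0,0,0],[-0.008,0,0,0],[-0.008,0,0,0]]]'
```

```text
clock: 8.87
position: [569.2, 199.1, 167.2]
orientation: [[1.0, 0.011, 0.013], [0.011, -1.0, -0.001], [0.013, 0.001, -1.0]]
force: [-0.3, 0.8, 0.6]
width: 0.521
clock: 9.37
position: [568.6, 198.9, 93.2]
orientation: [[1.0, 0.012, 0.013], [0.012, -1.0, -0.001], [0.013, 0.001, -1.0]]
force: [-0.4, 0.2, 1.2]
width: 0.549
clock: 10.03
position: [469.8, 199.4, 94.1]
orientation: [[1.0, 0.013, 0.014], [0.013, -1.0, -0.002], [0.014, 0.003, -1.0]]
force: [0.1, -0.3, -0.2]
width: 0.548
clock: 10.45
position: [464.8, 199.4, 94.5]
orientation: [[1.0, 0.012, 0.02], [0.012, -1.0, -0.001], [0.02, 0.001, -1.0]]
force: [8.3, 1.2, -4.9]
width: 0.546
```

```bash

python3 -m handwheel '[[[0.006,0,0,0],[0.006,0,0.03,0],[0.006,0,0.06,0],[0.006,0,0.09,0],[0.01,-0.04,0.11,-0.1],[0.015,-0.08,0.11,-0.2],[0.02,-0.12,0.11,-0.3],[0.02,-0.16,0.11,-0.4]]]'
python3 - <<'E'
from h import *
c=cap("scene")
P=cloud(c);z=P[...,2];hsv=cv2.cvtColor(c["color"],cv2.COLOR_RGB2HSV)
m=(abs(P[...,0]-520)<80)&(abs(P[...,1]-198)<40)&(z>115)&(z<165)&(hsv[...,1]>140);print(m.sum(),P[m].min(0),P[m].max(0))
E
python3 -m handwheel '[[[0,-0.03,0,-0.12],[0,-0.06,0,-0.24],[0,-0.09,0,-0.36],[0,-0.12,0,-0.48],[0,-0.15,0,-0.6],[0,-0.18,0,-0.72],[0,-0.21,0,-0.84],[0,-0.24,0,-0.96]]]' 55
python3 -m handwheel '[[[0,-0.03,0,-0.12],[0,-0.05,0,-0.24],[0,-0.06,0,-0.36],[0,-0.06,0,-0.48],[0,-0.06,0,-0.6],[0,-0.06,0,-0.72],[0,-0.06,0,-0.8],[0,-0.06,0,-0.8]]]'
```

```text
clock: 11.12
position: [485.5, 37.6, 205.2]
orientation: [[0.924, -0.382, 0.019], [-0.382, -0.924, -0.008], [0.021, 0.0, -1.0]]
force: [1.2, -0.1, 0.1]
width: 0.556
32 [470.03363636 182.32855706 139.86542377] [489.64211667 203.47453352 147.77004308]
clock: 11.83
position: [485.0, -213.9, 204.0]
orientation: [[0.196, -0.981, -0.003], [-0.98, -0.196, -0.02], [0.019, 0.007, -1.0]]
force: [0.0, 0.2, 0.7]
width: 0.547
clock: 12.5
position: [485.1, -273.7, 203.5]
orientation: [[-0.568, -0.823, -0.018], [-0.823, 0.568, -0.011], [0.019, 0.008, -1.0]]
force: [1.1, -0.4, 0.9]
width: 0.553
```

```bash

python3 -m handwheel '[[[0.003,0.008,-0.03,-0.01],[0.003,0.008,-0.06,-0.01],[0.003,0.008,-0.08,-0.01],[0.003,0.008,-0.1,-0.01],[0.003,0.008,-0.12,-0.01],[0.003,0.008,-0.135,-0.01],[0.003,0.008,-0.147,-0.01],[0.003,0.008,-0.147,-0.01]]]'
python3 -m handwheel '[[[0,0,0,0],[0,0,0,0],[0,0,0,0],[0,0,0,0],[0,0,0,0],[0,0,0,0],[0,0,0,0]]]' 0 30
```

```text
clock: 13.17
position: [486.3, -264.4, 53.6]
orientation: [[-0.575, -0.818, -0.022], [-0.818, 0.575, -0.007], [0.019, 0.014, -1.0]]
force: [-0.1, 0.4, 0.1]
width: 0.552
clock: 13.75
position: [485.6, -266.4, 54.4]
orientation: [[-0.576, -0.817, -0.023], [-0.817, 0.577, -0.01], [0.021, 0.013, -1.0]]
force: [-2.7, -3.8, 4.1]
width: 0.178
```

```bash

python3 -m handwheel '[[[0,0,0,0.1],[0,0,0,0.2],[0,0,0,0.3],[0.001,0,0,0.4],[0.001,0,0,0.5],[0.001,0,0,0.6],[0.001,0,0,0.7],[0.001,0,0,0.8]]]'
python3 -m handwheel '[[[0,0,0,0.1],[0,0,0,0.2],[0,0,0,0.3],[0,0,0,0.4],[0,0,0,0.5],[0,0,0,0.6],[0,0,0,0.7],[0,0,0,0.8]]]'
python3 -c "
from h import *
s=ctrl.get_state();print(s['position'],np.degrees(np.arctan2(s['orientation'][1,0],s['orientation'][0,0])),s['force'],s['moment'],s['q'])"
```

```text
clock: 14.42
position: [486.0, -267.3, 54.4]
orientation: [[0.188, -0.982, -0.01], [-0.982, -0.188, -0.024], [0.022, 0.014, -1.0]]
force: [-1.6, -3.7, 0.4]
width: 0.181
clock: 15.08
position: [487.0, -267.7, 54.5]
orientation: [[0.838, -0.545, 0.013], [-0.545, -0.838, -0.024], [0.024, 0.013, -1.0]]
force: [4.3, -2.4, -4.5]
width: 0.182
[ 486.978532   -267.68646654   54.49154992] -33.02893430053568 [ 4.31310488 -2.4012078  -4.54627351] [-0.27594713 -0.48121312  0.00566   ] [ 1.01919866  0.26944441 -0.65153175  1.84637367  0.20521933  1.06685755
 -0.28788999]
```

```bash

python3 -m handwheel '[[[0,0,0,0.1],[0,0,0,0.2],[0,0,0,0.3],[0,0,0,0.4],[0,0,0,0.5],[0,0,0,0.6],[0,0,0,0.7],[0,0,0,0.78]]]'
python3 -m handwheel '[[[0,0,0,0.05],[0,0,0,0.1],[0,0,0,0.1],[0,0,0,0.1]]]'
python3 -c "
from h import *
s=ctrl.get_state();print(s['position'],np.degrees(np.arctan2(s['orientation'][1,0],s['orientation'][0,0])),s['force'],s['moment'],s['q'])"
```

```text
clock: 15.75
position: [488.0, -267.2, 54.5]
orientation: [[0.978, 0.207, 0.028], [0.207, -0.978, -0.007], [0.026, 0.013, -1.0]]
force: [2.7, -1.0, -2.8]
width: 0.182
clock: 16.08
position: [488.1, -267.0, 54.4]
orientation: [[0.953, 0.301, 0.029], [0.301, -0.954, -0.004], [0.026, 0.012, -1.0]]
force: [1.6, -0.4, -1.2]
width: 0.183
[ 488.13035306 -266.96619524   54.44590519] 17.54603466356895 [ 1.63429295 -0.40472665 -1.18181558] [-0.09127462  0.0326875  -0.64554725] [ 1.15042295  0.29670189 -0.78747949  1.84575592  0.23046443  1.06591147
  0.58421626]
```

```bash

python3 -m handwheel '[[[0,0,0,0],[0,0,0,0],[0,0,0,-0.1],[0,0,0,-0.2],[0,0,0,-0.3],[0,0,0,-0.4],[0,0,0,-0.5],[0,0,0,-0.6]]]'
python3 -c "
from h import *
s=ctrl.get_state();print(s['position'],np.degrees(np.arctan2(s['orientation'][1,0],s['orientation'][0,0])),s['force'],s['moment'],s['q'])"
```

```text
clock: 16.75
position: [487.6, -267.5, 54.5]
orientation: [[0.956, -0.293, 0.02], [-0.292, -0.956, -0.021], [0.026, 0.014, -1.0]]
force: [0.1, -2.4, 0.5]
width: 0.185
[ 487.57798417 -267.53546297   54.45863336] -16.99214442808936 [ 0.11243648 -2.39548866  0.51152851] [-0.36126577  0.49808069  0.17689493] [ 1.05752244  0.27338365 -0.69108405  1.84948497  0.21211174  1.06167063
 -0.01151372]
```

Remaining: -17.0 → -56.5, i.e. -0.69 rad.

```bash

python3 -m handwheel '[[[0,0,0,-0.1],[0,0,0,-0.2],[0,0,0,-0.3],[0,0,0,-0.4],[0,0,0,-0.5],[0,0,0,-0.6],[0,0,0,-0.69],[0,0,0,-0.69]]]'
python3 -c "
from h import *
s=ctrl.get_state();print(s['position'],np.degrees(np.arctan2(s['orientation'][1,0],s['orientation'][0,0])),s['force'],s['moment'],s['width'])"
python3 -m handwheel '[[[0,0,0,0],[0,0,0,0],[0,0,0,0],[0,0,0,0]]]'
python3 -m handwheel '[[[0,0,0,0],[0,0,0,0],[0,0,0,0],[0,0,0,0],[0,0,0,0],[0,0,0,0]]]' 60
python3 -m handwheel '[[[0,0,0.03,0],[0,0,0.06,0],[0,0,0.1,0],[0,0,0.14,0],[-0.04,0,0.16,0.1],[-0.06,0,0.18,0.2],[-0.06,0,0.2,0.3],[-0.06,0,0.2,0.3]]]'
python3 - <<'E'
from h import *
c=cap("wrist");save(c,"w4.png",1.2);P=cloud(c);z=P[...,2];n=np.hypot(P[...,0]-488,P[...,1]+266)
m=(n<45)&(z>108)&(z<126);m=cv2.morphologyEx(m.astype(np.uint8),cv2.MORPH_OPEN,np.ones((5,5)))>0
print(m.sum(),cv2.minAreaRect(P[m][:,:2].astype(np.float32)))
E
```

```text
clock: 17.42
position: [486.6, -267.7, 54.4]
orientation: [[0.55, -0.835, 0.0], [-0.835, -0.55, -0.03], [0.025, 0.016, -1.0]]
force: [-3.2, -1.2, 2.6]
width: 0.179
[ 486.5856632  -267.67311396   54.4208713 ] -56.62324084774439 [-3.20407581 -1.18282398  2.55979754] [ 0.12185053  0.83075632 -0.09238856] 0.17899006580796933
clock: 17.75
position: [486.5, -267.7, 54.4]
orientation: [[0.551, -0.835, -0.0], [-0.834, -0.551, -0.03], [0.025, 0.016, -1.0]]
force: [-2.4, -0.6, -0.2]
width: 0.182
clock: 18.25
position: [486.6, -267.6, 54.5]
orientation: [[0.551, -0.834, 0.0], [-0.834, -0.551, -0.03], [0.025, 0.016, -1.0]]
force: [-0.4, -0.3, -0.5]
width: 0.542
clock: 18.92
position: [427.5, -269.3, 259.2]
orientation: [[0.774, -0.633, 0.014], [-0.633, -0.774, -0.034], [0.033, 0.017, -0.999]]
force: [0.5, -0.0, 0.8]
width: 0.604
918 ((488.0530700683594, -265.84539794921875), (66.20397186279297, 16.39971923828125), 33.18351364135742)
```

View pics/w4.png

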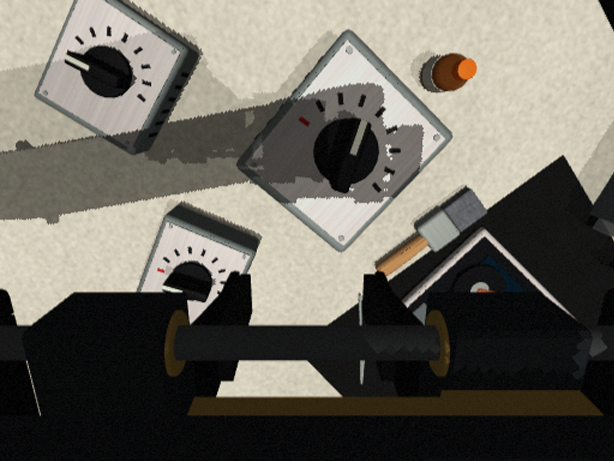

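```bash

python3 -m handwheel '[[[0.02,0.035,0,0.1],[0.04,0.07,0,0.2],[0.05,0.11,0,0.3],[0.05,0.15,0,0.4],[0.05,0.19,0,0.5],[0.05,0.23,0,0.6],[0.05,0.27,0,0.7],[0.05,0.31,0,0.7]]]'
python3 -m handwheel '[[[0,0.04,0,0],[0,0.08,-0.02,0],[0,0.12,-0.04,0],[0,0.158,-0.06,0],[0,0.158,-0.08,0],[0,0.158,-0.08,0],[0,0.158,-0.08,0]]]'
python3 - <<'E'
from h import *
c=cap("wrist");P=cloud(c);z=P[...,2];n=np.hypot(P[...,0]-475,P[...,1]-198)
hsv=cv2.cvtColor(c["color"],cv2.COLOR_RGB2HSV)
m=(n<60)&(z>115)&(z<160)&(hsv[...,1]>140);print(m.sum(),P[m].max(0),P[m].min(0))
print(ctrl.get_state()["position"])
E
```

```text
clock: 19.63
position: [476.7, 43.7, 255.9]
orientation: [[0.999, 0.015, 0.029], [0.015, -1.0, -0.016], [0.029, 0.017, -0.999]]
force: [0.8, 0.0, -0.9]
width: 0.598
clock: 20.22
position: [475.2, 202.0, 174.3]
orientation: [[1.0, 0.016, 0.025], [0.017, -1.0, -0.016], [0.025, 0.016, -1.0]]
force: [-0.1, -0.6, 0.2]
width: 0.597
1081 [488.24193163 211.22783404 149.42127343] [459.8373397  183.63255772 128.36255291]
[476.55233416 201.24717465 175.54806967]
```

```bash

python3 -m handwheel '[[[-0.002,-0.004,-0.02,0],[-0.002,-0.004,-0.04,0],[-0.002,-0.004,-0.06,0],[-0.002,-0.004,-0.082,0],[-0.002,-0.004,-0.082,0]]]'
python3 -m handwheel '[[[0.015,0,0.003,0],[0.03,0,0.006,0],[0.045,0,0.008,0],[0.06,0,0.008,0],[0.075,0,0.006,0],[0.09,0,0.003,0],[0.098,0,0,0],[0.098,0,0,0]]]'
python3 -m handwheel '[[[0.002,0,0,0],[0.004,0,0,0],[0.006,0,0,0],[0.008,0,0,0],[0.01,0,0,0],[0.01,0,0,0]]]'
```

```text
clock: 20.68
position: [473.4, 194.1, 91.1]
orientation: [[1.0, 0.01, 0.023], [0.011, -1.0, -0.018], [0.023, 0.018, -1.0]]
force: [-0.9, -0.4, -0.8]
width: 0.602
clock: 21.35
position: [573.8, 192.5, 92.0]
orientation: [[1.0, 0.006, 0.025], [0.007, -1.0, -0.018], [0.025, 0.018, -1.0]]
force: [0.6, 0.1, -0.2]
width: 0.599
clock: 21.85
position: [581.9, 192.3, 91.8]
orientation: [[1.0, 0.007, 0.021], [0.007, -1.0, -0.019], [0.021, 0.019, -1.0]]
force: [-5.7, -0.9, 0.7]
width: 0.599
```

```bash

python3 -m handwheel '[[[0.002,0,0,0],[0.003,0,0,0],[0.003,0,0,0]]]'
python3 -m handwheel '[[[-0.008,0,0,0],[-0.009,0,0,0],[-0.009,0,0.03,0],[-0.009,0,0.06,0],[-0.009,0,0.1,0],[-0.04,0,0.12,0],[-0.08,-0.03,0.12,0],[-0.08,-0.06,0.12,0]]]'
python3 - <<'E'
from h import *
for n in["scene","top"]:
    c=cap(n);P=cloud(c);z=P[...,2];hsv=cv2.cvtColor(c["color"],cv2.COLOR_RGB2HSV)
    m=(abs(P[...,0]-530)<80)&(abs(P[...,1]-198)<40)&(z>115)&(z<165)&(hsv[...,1]>140);print(n,m.sum(),P[m].min(0) if m.any() else "",P[m].max(0) if m.any() else "")
    m=(np.hypot(P[...,0]-488,P[...,1]+266)<45)&(z>106)&(z<130)
    if m.sum()>20:print(cv2.minAreaRect(P[m][:,:2].astype(np.float32)))
    for t in["spool","flux","driver","tipcleaner","brush","cooler"]:
        for k in finder.masks_of(t,n)[:1]:print(t,np.median(P[k["region"]&(c["z_map"]>0)],0).round())
    save(c,n+"9.png")
print(ctrl.get_state()["force"])
E
```

```text
clock: 22.1
position: [581.8, 192.3, 91.5]
orientation: [[1.0, 0.008, 0.015], [0.009, -1.0, -0.021], [0.015, 0.021, -1.0]]
force: [-7.4, -1.4, 4.1]
width: 0.599
clock: 22.77
position: [498.4, 138.7, 212.8]
orientation: [[1.0, 0.02, 0.017], [0.02, -1.0, -0.02], [0.017, 0.02, -1.0]]
force: [0.6, 0.7, 0.2]
width: 0.6
scene 25 [572.35238603 190.44727545 137.46206603] [583.90034668 207.16467386 146.92700684]
((489.190185546875, -267.309814453125), (67.02796936035156, 17.879764556884766), 35.08213806152344)
spool [637. 154.  42.]
flux [ 630. -280.   46.]
driver [526.  -8.  20.]
tipcleaner [536. 440.  42.]
brush [785. -22.  16.]
cooler [785. -25.  17.]
top 0  
((487.53619384765625, -267.8675231933594), (66.40543365478516, 16.919281005859375), 33.89033126831055)
flux [ 613. -271.   59.]
driver [508.  -5.  23.]
tipcleaner [521. 448.  46.]
brush [ 525. -425.   18.]
cooler [773. -20.  15.]
[ 0.09188066  0.47052664 -0.28366671]
```

View pics/scene9.png

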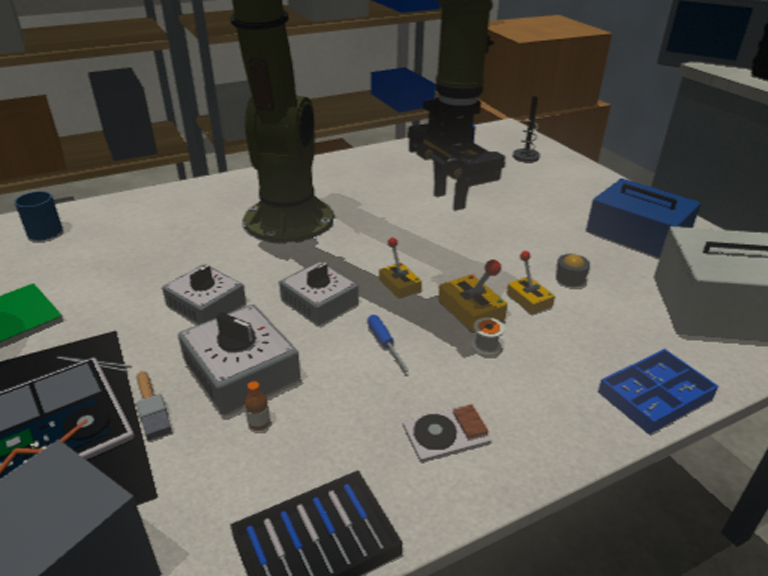

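```bash
python3 -c "
from station import ctrl
print(ctrl.close_job())"
```

```text
the job is handed in; nothing more can be done
None
```

I did all the steps in order and handed the job in at about 23 s. I threw the lever off and turned the selector anticlockwise to its end stop, then clockwise three clicks. I threw the lever back on, and the gripper was clear of everything at the end. The hand-in gave no verdict.

**First lever throw:** this missed. The gripper passed over the ball without moving it, because the real fingertips sit about 34 mm above the reported TCP. I measured that offset in the scene camera, allowed for it on every later move, and the second try worked.

**Last checks:**
- **Lever off:** the ball was at about x = 474 mm, with about 8 N felt at the end of travel.
- **End stop:** the turning moment rose to 0.65 N m, well above the 0.16 N m of a click, so this was the hard stop.
- **Selector:** after letting go, the bar stood at 33.2° from the wrist camera, against 33.5° expected for the third click. The final readings were 33.9° from the top camera and 35.1° from the coarser scene camera. The white line points at the third black mark.
- **Lever on:** the ball is back at its starting position to within 1 mm, with about 7 N felt at the stop.
- **Bystanders:** readings agree with the starting ones to within about 6 mm. In the last pictures:
  - The tip cleaner agrees in the scene view; the top camera had no starting reading to compare.
  - The spool was found only in the scene view, where it had not moved.
  - The scene finder mistook the cooler for the brush, but the top camera shows the brush in place.

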